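Clip a leg tube's snap hook onto the stand eye

ROBOT

A 6-joint arm with a two-finger parallel gripper is mounted at the origin on the work surface. World frame = base frame: x ahead of the robot, y to its left, z up, the work surface at z = 0. Lengths are in mm, angles in rad, forces in N, time in s.
With the tool pointing down it reaches from about 300 to 750 mm from the base axis. Payload 8.5 kg.
Tool frame: the origin (TCP) lies midway between the tips of the shut fingers; the grasp point (between the pads) lies 19 mm behind it; z points along the fingers, y is the direction in which the jaws open and shut (so a half turn about z gives the same grasp; the last joint's range is limited). The gripper opens to 88 mm and grips with 3 to 60 N. Pads are 18 mm wide; open, the fingers measure 123 mm over their backs; the gripper's body (75 mm by 187 mm) begins 45 mm behind the grasp point.
Start: joints at [1.022, 0.381, 1.297, -0, 1.464, -0.215], TCP at [180.19, 519.627, 238.748] pointing down, gripper open.
Joint ranges: [-3.11, 3.11], [-0.89, 2.33], [0.22, 2.48], [-1.42, 4.56], [0.17, 2.85], [-2.88, 2.88]. Speed limits (rad/s): [2.39, 2.39, 3.14, 3.14, 3.14, 3.14].

INTERFACE

Orientations are given as a rotation vector (axis times angle).
In Python, from workcell import status, viewer, finish_job gives the robot as it stands. The module is installed in compiled form; this text tells all that it offers.
- The arm moves only by the tool drive_tool, never from a script. Its argument "motion" is one flat list of numbers, 7 for each row, row after row: the shift along the world's x, y, z in m, then the turn, a rotation vector about the world's x, y, z in rad, then the finger opening in m, from 0 to 0.0881. In form: [tx, ty, tz, wx, wy, wz, hand, tx, ty, tz, wx, wy, wz, hand, ...]. A call has 1 to 8 rows; each row is the pose to reach, as a shift and turn from the pose commanded when the call began; what a row does not reach only later rows make up. A row lasts 1/10 s, in which the tool goes at most 50 mm and 8.59 degrees, less where a joint would pass 70% of its speed; a pose out of reach is approached as far as the arm can. A call with a gripper value outside its range is refused whole. The fingers move at their own pace and stop on an object; the grip force is fixed at half the most. Time passes only in rows, so rows that repeat a pose let the fingers close. It gives the time, the measured TCP pose, the force and the opening at its end, in the units of the state.
- status.read_state(): the state, without advancing time (a new reading comes with each control period).
- viewer.read_camera(name): name is "side" or "top"; returns a dict with "frame" (384x512x3 uint8, red, green, blue), "z_map" (384x512 float32, mm along the optical axis (not along the pixel's ray), 0 where there is no reading), "camera_matrix" (3x3 intrinsics, pixels), "D" ([k1, k2, p1, p2, k3] as OpenCV has them; the pictures are not rectified), "origin" and "orientation" of the camera in the world. Camera axes: x right, y up, looking along -z (the intrinsics and any distortion apply to the point x, -y, -z); pixel columns grow to the right and rows downward; lengths in mm; the calibration is good to about 2 mm. A picture is of the moment at which its call begins.
- finish_job(): hands the job in, once; it reports no verdict.
The state is a dict: "t": time; "joints": joint angles; "qd": joint speeds; "tau": joint torques, N m; "tcp_pos": TCP position; "ee_rot": TCP orientation; "ft_force": force on the tool from outside, world axes, zero at the start; "torque": the same for the moment, N m; "grip_width": finger opening in mm.
Only numpy, scipy, OpenCV 4.12 (cv2) and the standard library are available. Lean on these libraries where they do the work, as an engineer would, in place of code of your own. Each camera call takes 0.05 s, during which the arm holds its last target.

TASK

Lift the aluminium tube with the snap hook out of its wooden holder and clip the hook onto the steel eye of the stand: press its sprung gate open against the eye's front bar, let the hook down over the bar so that the gate snaps shut under it, and leave the tube hanging free and still. Go gently, never pressing hook and eye together with more than about 20 N, and do not disturb the other things on the bench.

Things in the scene. Friction and masses are not known exactly. Their poses are not given: they have to be found in the camera images.
- hook: Aluminium tube, 30 mm diameter, 100 mm long, with a flat steel snap hook (12 mm thick along y) fixed upright on top; 236 mm tall in all, 0.2 to 0.4 kg. Origin at the centre of the tube's underside, z up the tube; the hook's mouth faces +x. Spine at x = -20 to -12 mm, nose at x = 13 to 20 mm reaching down to z = 163 mm, hook's foot top at z = 120 mm.
- grip (a point): Place to grip: 217 mm above the tube's underside, on the axis, in the 16 x 16 mm square stub (z = 193 to 236 mm, sides along the hook's x and y).
- mouth (a point): Point (16.5, 0, 154) mm in hook, below the nose: the eye's bar goes in at this height, moving toward the hook's -x and pushing the gate in until the bar's centre is inside the nose (x below 9 mm, gate 0.27 rad or more). Then, still pressed, the hook is let down so that the bar rises past the gate's tip into the arch.
- seat (a point): Peak of the arch's roof inside the hook, 187 mm above the tube's underside, on the axis; the roof slopes down to z = 180 mm at either side. The bar ends up here, its centre about 5 mm below.
- gate (a joint): Sprung gate, two 5 mm wires from a hinge (x = 10.5, z = 120 mm in hook) up to a tip at z = 167 mm behind the nose. 0 rad shut; opens inward, to the spine, up to a hard stop at 0.42 rad. Pressed 34 mm above its hinge it yields at about 2 N and takes about 6.5 N at 0.27 rad and 9 N at the stop; beyond that the push is stiff. Springs back by itself.
- stand: Fixed stand, origin on the table under the nominal place of the eye's front bar; x points from the bar to the post. Base plate 130 x 110 mm, 10 mm thick (x = 30 to 160 mm), square post at x = 87 to 113 mm with a clamp sleeve on top, up to z = 250 mm. Nothing stands above the eye.
- eye_nominal (a point): Nominal centre of the eye's front bar, z = 240 mm. The eye is a level closed loop of 8 mm round steel; front bar along the stand's y, 52 mm long, back bar 45 mm behind it. Its stem is clamped anywhere from 14 mm nearer to 14 mm farther along the stand's x than this point, which no pose shows: find the bar by sight or feel. It is rigid in use and its height is exact.
- holder: Fixed wooden block, 56 x 56 x 46 mm on a 100 mm base, with a square socket 35 mm wide in which the tube stands on a floor 10.5 mm above the table. Origin at the centre of its underside. Lift the tube straight up 50 mm to clear it.
- hexkey: Bystander: T-handle hex key lying flat, 100 mm handle along y, shaft 130 mm along +x, 18 mm tall; origin under the handle's middle.
- tape: Bystander: roll of tape, 90 mm diameter, 24 mm tall, origin at the centre of its underside.
- adapter: Bystander: aluminium tube adapter, 56 mm diameter, 34 mm tall, origin at the centre of its underside.
- socket: Bystander: white plastic cup-shaped socket, 120 mm rim diameter, 140 mm tall, origin at the centre of its underside.
Mind the look-alikes: they are no part of the job. Of the things that look like the stand, the smaller one is meant. There is more than one size of the hook; the one meant has the size given above.

How it is judged:
By the outcome, as a careful person would: the job done as asked, in the order asked, and still so for the second after the job is handed in, with the robot touching nothing.
It also fails if it takes over 72 s, if anything falls off the work surface, if the arm or the gripper's body presses on something with over 40 N, if the wrist force passes 120 N, or if a joint passes its speed limit or range.

## Working session

There is one attempt and no reset: what is moved stays moved. The work goes in short steps, Python scripts to look and compute and a tool call to move; the robot and the scene stay as the last step left them, time stands still between calls to the robot, and variables do not carry over. Pictures are saved under pics/ and viewed, and the job is handed in when it is done.

Besides the shell and the picture viewer there is one more tool, called after "Call:" by a JSON object that holds its "api" and its "payload". drive_tool: Moves the arm, as the interface text tells. Its arguments: {"type":"object","properties":{"motion":{"type":"array"}},"required":["motion"]}

```bash
mkdir -p pics; cat > h.py <<'E'
import numpy as np, cv2
from scipy.spatial.transform import Rotation as R
from workcell import status, viewer, finish_job
def cam(name):
    c=viewer.read_camera(name); return c
def Rm(c):
    o=np.array(c['orientation'],float)
    return o if o.shape==(3,3) else R.from_rotvec(o).as_matrix()
def ray(c,u,v):
    p=cv2.undistortPoints(np.array([[[u,v]]],float),np.array(c['camera_matrix'],float),np.array(c['D'],float))[0,0]
    return np.array(c['origin'],float), Rm(c)@np.array([p[0],-p[1],-1.0])
def onz(c,u,v,z):
    o,d=ray(c,u,v); return o+d*(z-o[2])/d[2]
def depthpt(c,u,v):
    o,d=ray(c,u,v); return o+d*c['z_map'][int(round(v)),int(round(u))]
def proj(c,P):
    q=Rm(c).T@(np.array(P,float)-np.array(c['origin'],float)); q=np.array([q[0],-q[1],-q[2]])
    return cv2.projectPoints(q.reshape(1,1,3),np.zeros(3),np.zeros(3),np.array(c['camera_matrix'],float),np.array(c['D'],float))[0].ravel()
def cloud(c):
    h,w=c['z_map'].shape; uu,vv=np.meshgrid(np.arange(w),np.arange(h))
    p=cv2.undistortPoints(np.stack([uu,vv],-1).reshape(-1,1,2).astype(float),np.array(c['camera_matrix'],float),np.array(c['D'],float))[:,0]
    d=np.c_[p[:,0],-p[:,1],-np.ones(len(p))]*c['z_map'].reshape(-1,1)
    return (d@Rm(c).T+np.array(c['origin'],float)).reshape(h,w,3)
def save(c,fn,crop=None,s=1):
    im=c['frame'][:,:,::-1]
    if crop: im=im[crop[1]:crop[3],crop[0]:crop[2]]
    cv2.imwrite('pics/'+fn,cv2.resize(im,None,fx=s,fy=s,interpolation=cv2.INTER_CUBIC))
E
python3 - <<'E'
from h import *
s=status.read_state(); print(s)
for n in('side','top'):
    c=cam(n); save(c,n+'0.png',s=1.5); print(n,c['camera_matrix'],c['D'],c['origin'],c['orientation'])
E
```

```text
{'t': 0.0, 'joints': array([ 1.02169839e+00,  3.81234479e-01,  1.29823935e+00,  1.26570385e-05,
        1.46352964e+00, -2.15286568e-01]), 'qd': array([ 3.91966039e-04,  1.29449729e-03, -1.24177176e-04, -8.38612473e-04,
        2.11011785e-05,  2.67755657e-04]), 'tau': array([ 2.75409475e-04, -4.37935066e+01, -2.24546278e+01,  7.13450485e-02,
        3.53787770e-02, -1.18863545e-04]), 'tcp_pos': array([180.0626332 , 519.42221345, 238.12430201]), 'ee_rot': array([-5.21831192e-01, -3.09740429e+00,  2.04849129e-03]), 'ft_force': array([ 0.94265506,  0.42603545, -0.15999535]), 'torque': array([ 0.06774548, -0.02289482, -0.01876665]), 'grip_width': 88.37175672141257}
side [[391.10048011   0.         261.87990232]
 [  0.         391.10048011 194.96024264]
 [  0.           0.           1.        ]] [-0.00317001  0.          0.          0.          0.        ] [   7.82675957 -502.2033015   824.46701048] [ 0.82135796 -0.29731318 -0.65852685]
top [[356.04199433   0.         256.24510208]
 [  0.         356.04199433 186.99951516]
 [  0.           0.           1.        ]] [-0.03894351  0.          0.          0.          0.        ] [ 378.22779777   77.11411202 1157.59805259] [ 0.11172657 -0.100141   -1.58546369]
```

View pics/side0.png

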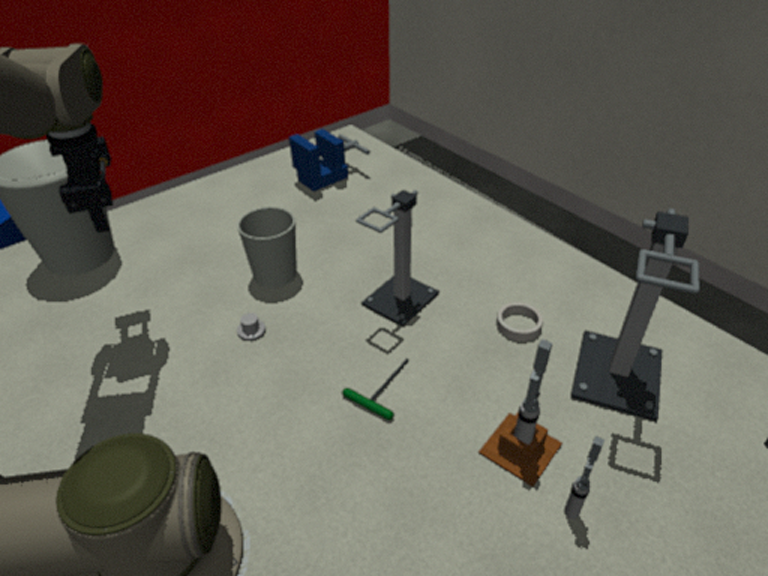

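View pics/top0.png

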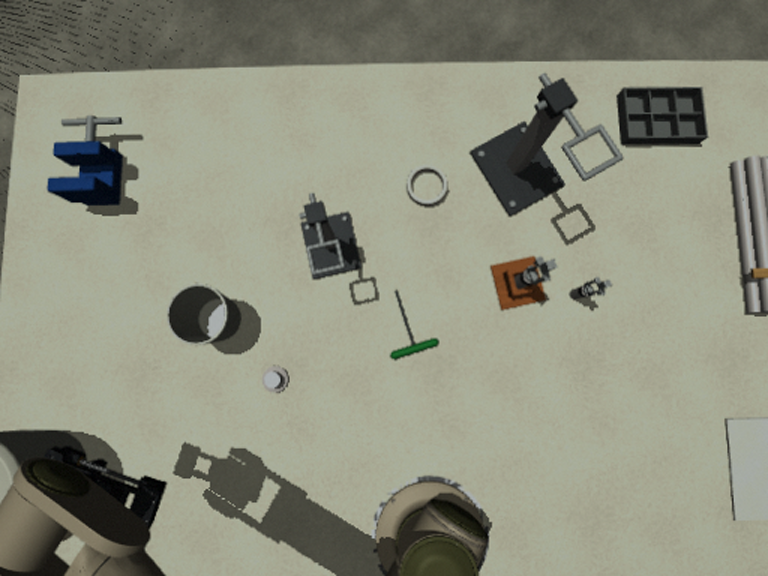

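The side view shows the small stand at about (400,250) with its eye at (377,217), and the hook in its orange holder at (528,410); all positions are in 1.5x pixels. A smaller decoy hook stands at (585,480) and the larger stand at (635,300). In the top view the small stand's eye is at about (325,258) and the hook at about (530,275). Next I crop in and measure.

```bash
python3 - <<'E'
from h import *
c=cam('top'); save(c,'t1.png',(180,110,380,250),4); P=cloud(c)
np.save('tp.npy',P)
s=cam('side'); save(s,'s1.png',(225,110,425,340),2.6); Q=cloud(s)
for n,c,P in(('top',c,P),('side',s,Q)):
    M=(P[...,2]>6)&(P[...,2]<420)&(c['z_map']>0)&(P[...,0]>250)&(P[...,0]<800)
    nn,lab,st,cen=cv2.connectedComponentsWithStats(M.astype(np.uint8))
    for i in range(1,nn):
        if st[i,4]>40:
            p=P[lab==i]; print(n,st[i],np.round(cen[i]),'min',np.round(p.min(0)),'max',np.round(p.max(0)))
E
```

```text
top [ 317   61   98   84 2800] [361. 104.] min [ 652. -320.    6.] max [ 800. -125.  335.]
top [  32  101   49   36 1281] [ 59. 119.] min [713. 668.   6.] max [800. 768. 136.]
top [ 486  103   26  106 2072] [501. 151.] min [ 450. -758.    6.] max [ 791. -688.   68.]
top [271 110  28  28 269] [284. 123.] min [699. -58.   7.] max [789.  32.  28.]
top [ 199  129   42   57 1426] [219. 160.] min [515. 137.   6.] max [687. 265. 253.]
top [335 171  36  34 543] [351. 185.] min [ 474. -254.    6.] max [ 571. -172.  249.]
top [380 185  28  14 196] [393. 192.] min [ 481. -340.    6.] max [ 514. -315.  183.]
top [ 111  189   49   41 1379] [133. 210.] min [401. 387.   6.] max [517. 505. 145.]
top [260 208  33  31 219] [276. 229.] min [369. -28.   6.] max [465.  75.  23.]
top [175 244  17  18 236] [183. 252.] min [300. 295.   6.] max [354. 348.  39.]
side [   0    0   86   35 2583] [40. 16.] min [ 341. 2153.    6.] max [ 800. 2210.  241.]
side [192  87  34  39 910] [209. 106.] min [710. 666.   6.] max [800. 773. 134.]
side [ 237  126   55   90 1857] [265. 176.] min [517. 137.   6.] max [691. 264. 253.]
side [ 158  137   40   54 1686] [179. 162.] min [399. 385.   6.] max [520. 509. 143.]
side [ 380  142   86  138 3925] [423. 218.] min [ 652. -321.    6.] max [ 800. -128.  334.]
side [331 201  31  25 396] [346. 213.] min [700. -58.   6.] max [790.  32.  27.]
side [158 208  19  18 235] [166. 217.] min [301. 295.   6.] max [355. 345.  38.]
side [ 329  226   39   87 1284] [351. 277.] min [ 491. -245.    6.] max [ 579. -160.  248.]
side [228 242  40  38 308] [247. 266.] min [366. -28.   6.] max [494.  74.  22.]
side [376 290  27  55 462] [388. 321.] min [ 482. -341.    6.] max [ 510. -318.  183.]
```

View pics/t1.png

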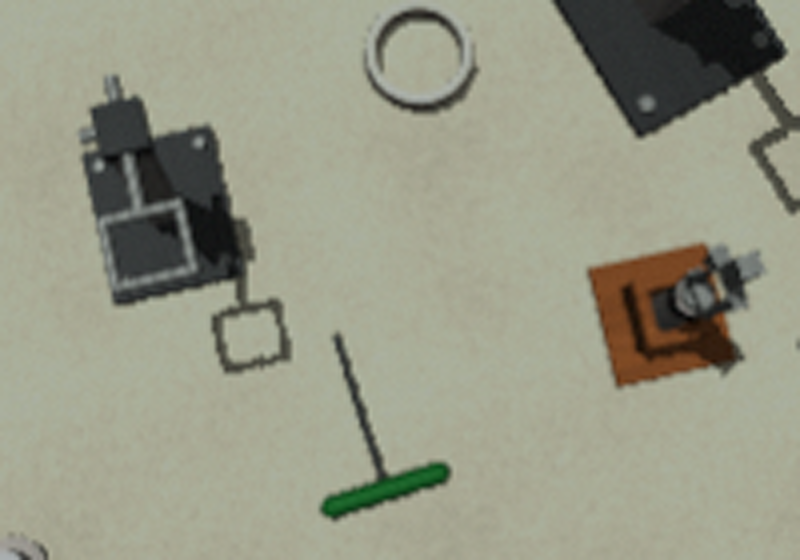

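View pics/s1.png

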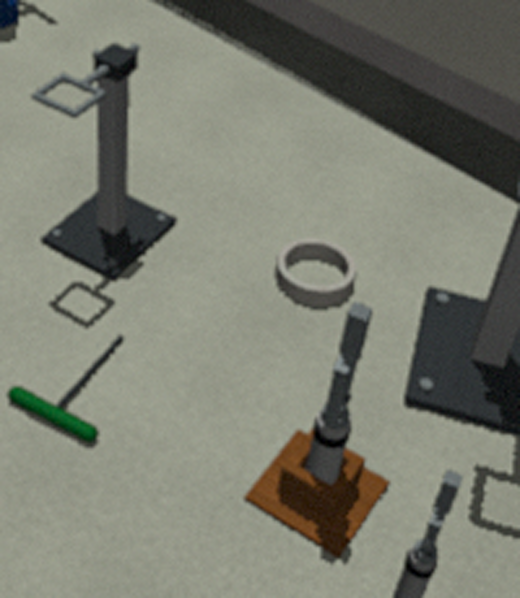

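```bash
python3 - <<'E'
from h import *
for n in('top','side'):
    c=cam(n);P=cloud(c)
    box=lambda x0,x1,y0,y1,z0,z1:(P[...,0]>x0)&(P[...,0]<x1)&(P[...,1]>y0)&(P[...,1]<y1)&(P[...,2]>z0)&(P[...,2]<z1)
    m=box(490,700,130,275,228,260)
    # eye: onz 240(+centre) for pixels
    v,u=np.nonzero(m); p=P[m]; X=np.array([onz(c,a,b,242) for a,b in zip(u,v)])
    k=(p[:,2]<246)
    print(n,'eye n',k.sum(),'range z',p[:,2].min(),p[:,2].max())
    np.save(f'eye_{n}.npy',X)
    im=np.zeros((400,400,3),np.uint8)
    for q,z in zip(X,p[:,2]):
        cv2.circle(im,(int((265-q[1])*2.6),int((690-q[0])*2)),2,(255,255,255) if z<244 else (0,0,255),-1)
    cv2.imwrite(f'pics/eye_{n}.png',im)
    m=box(480,600,-270,-150,235,262); v,u=np.nonzero(m); p=P[m]
    print('stub',len(p),p.mean(0),np.median(p[:,2]))
    m2=box(480,600,-270,-150,105,262);pp=P[m2]
    for z0 in range(105,255,10):
        q=pp[(pp[:,2]>=z0)&(pp[:,2]<z0+10)]
        if len(q): print(z0,len(q),q.mean(0).round(1),q.min(0).round(),q.max(0).round())
E
```

```text
top eye n 332 range z 230.61572089643118 252.46533249873573
stub 46 [ 523.92168314 -204.06207501  244.33049738] 244.8757586430072
105 12 [ 524.  -195.4  109.4] [ 515. -204.  106.] [ 537. -192.  112.]
115 24 [ 525.2 -200.6  120.1] [ 513. -217.  116.] [ 540. -193.  125.]
125 37 [ 524.1 -203.5  129.5] [ 509. -211.  126.] [ 542. -193.  134.]
135 7 [ 522.2 -201.2  140.2] [ 508. -211.  135.] [ 534. -195.  144.]
145 4 [ 527.8 -200.6  149.7] [ 510. -205.  147.] [ 536. -196.  154.]
155 5 [ 513.2 -204.4  161.7] [ 507. -209.  157.] [ 532. -198.  165.]
165 5 [ 527.9 -200.   170.2] [ 510. -205.  166.] [ 533. -196.  175.]
175 6 [ 527.3 -198.4  179.5] [ 508. -204.  176.] [ 540. -194.  183.]
185 11 [ 524.7 -200.2  191.7] [ 506. -214.  186.] [ 543. -192.  195.]
195 45 [ 526.2 -203.5  198.7] [ 506. -217.  195.] [ 548. -193.  203.]
205 10 [ 520.5 -199.7  208.6] [ 515. -212.  206.] [ 530. -196.  215.]
215 9 [ 521.3 -199.9  220.7] [ 516. -213.  215.] [ 528. -196.  224.]
225 7 [ 522.5 -197.5  229.9] [ 515. -200.  225.] [ 529. -196.  234.]
235 25 [ 524.  -204.1  242.6] [ 515. -213.  237.] [ 534. -196.  245
[... 553 characters left out ...]

155 23 [ 516.1 -211.2  159.5] [ 507. -217.  155.] [ 538. -206.  164.]
165 26 [ 515.5 -211.3  170. ] [ 506. -217.  166.] [ 542. -204.  175.]
175 24 [ 514.9 -211.3  180.1] [ 506. -217.  175.] [ 545. -206.  185.]
185 15 [ 507.8 -214.   190.7] [ 503. -218.  185.] [ 515. -208.  195.]
195 55 [ 514.7 -211.   200. ] [ 503. -218.  195.] [ 551. -201.  205.]
205 32 [ 520.3 -209.1  210.1] [ 516. -215.  205.] [ 531. -201.  215.]
215 26 [ 521.3 -209.2  219.8] [ 517. -215.  215.] [ 536. -201.  224.]
225 33 [ 520.9 -209.2  229.6] [ 517. -216.  225.] [ 535. -201.  234.]
235 43 [ 522.3 -208.4  241.4] [ 516. -217.  235.] [ 535. -197.  245.]
245 33 [ 525.8 -206.4  246.3] [ 518. -215.  245.] [ 534. -200.  249.]
```

```bash
python3 - <<'E'
from h import *
c=cam('top'); save(c,'t2.png',(325,160,385,210),12)
c=cam('side'); save(c,'s2.png',(325,220,385,300),7)
E
```

```text
(no output)
```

View pics/t2.png

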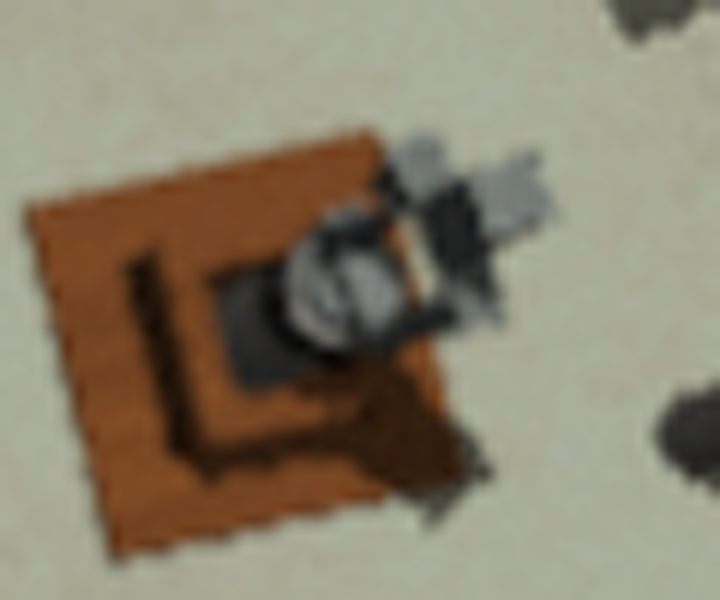

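View pics/s2.png

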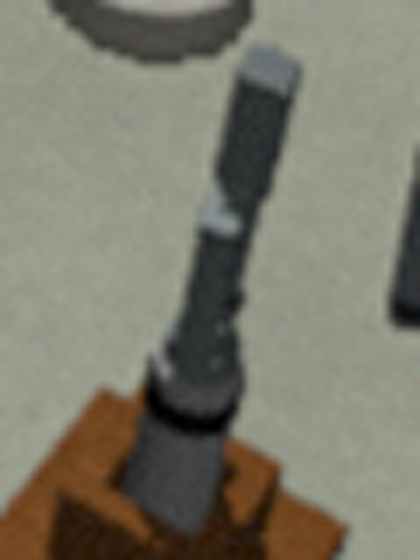

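View pics/eye_top.png

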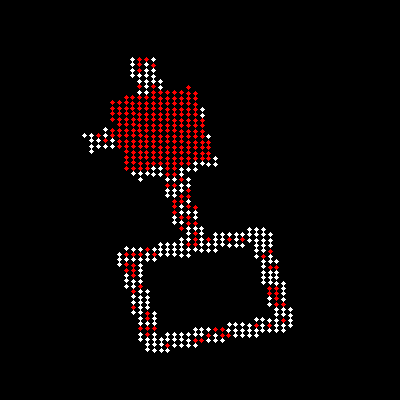

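The mouth faces roughly world +x: the spine points lie at low x (506–510). The eye appears as a rectangle of rod with its front bar nearest the robot. Next I fit both precisely.

```bash
python3 - <<'E'
from h import *
def rect(pts):
    r=cv2.minAreaRect(pts.astype(np.float32)); return r
for n in('top','side'):
    c=cam(n);P=cloud(c)
    box=lambda x0,x1,y0,y1,z0,z1:(P[...,0]>x0)&(P[...,0]<x1)&(P[...,1]>y0)&(P[...,1]<y1)&(P[...,2]>z0)&(P[...,2]<z1)
    m=box(490,605,130,275,228,252); v,u=np.nonzero(m)
    X=np.array([onz(c,a,b,241)[:2] for a,b in zip(u,v)])
    # yaw/scan: fit front bar in candidate frame
    # initial: base plate rect for yaw
    mb=box(480,720,100,300,6,14)
    B=P[mb][:,:2]; rb=rect(B); 
    print(n,'base rect',rb)
    print(cv2.boxPoints(rb).round(1).tolist())
    f=np.array([np.cos(.26),np.sin(.26)]); l=np.array([-f[1],f[0]])
    for it in range(6):
        s=X@f; t=X@l
        s0=s.min(); tm=t[s<s0+50].mean() if it else np.median(t[s<s0+30])
        k=(s<np.percentile(s,1)+11)&(abs(t-tm)<20)
        A=np.polyfit(t[k],s[k],1); 
        f=f-A[0]*l; f/=np.linalg.norm(f); l=np.array([-f[1],f[0]])
    s=X@f;t=X@l; k=(s<np.percentile(s,1)+11)&(abs(t-tm)<20)
    # sides
    band=(s>np.median(s[k])+12)&(s<np.median(s[k])+33)
    t0=t[band]; mid=t0.mean(); L=np.median(t0[t0>mid]);Rr=np.median(t0[t0<mid])
    sm=s[k].mean(); cpt=f*sm+l*(L+Rr)/2
    print('bar yaw',np.degrees(np.arctan2(f[1],f[0])),'s',sm,'spread',s[k].min()-sm,s[k].max()-sm,'sides',L-Rr,'centre',cpt, 'zmean',P[m].mean(0))
    bk=(s>sm+35)&(s<sm+55)&(abs(t-(L+Rr)/2)<20)&(abs(t-(L+Rr)/2)>6)
    print('back bar',s[bk].mean()-sm)
    # stub top
    im=c['frame']
    m=box(490,560,-240,-170,180,210)
    q=P[m][:,:2]; cc=np.array([524,-205]); w=q-q.mean(0)
    print('shoulder pca',q.mean(0),np.degrees(np.arctan2(*np.linalg.svd(w)[2][0][::-1])),rect(q))
    m=box(490,560,-240,-170,243,262);v,u=np.nonzero(m)
    q=np.array([onz(c,a,b,246.5)[:2] for a,b in zip(u,v)]); print('stubtop',len(q),q.mean(0),rect(q))
    hsv=cv2.cvtColor(im,cv2.COLOR_RGB2HSV); mh=((hsv[...,0]<18)&(hsv[...,1]>150)).astype(np.uint8); mh[:150]=0
    mh&=(abs(P[...,0]-520)<90)&(abs(P[...,1]+200)<90)
    q=P[mh>0]; k=q[:,2]<18; rb=rect(q[k][:,:2]); print('holder base',rb,np.percentile(q[k][:,2],[5,50,95]))
E
```

```text
top base rect ((600.072509765625, 200.21653747558594), (208.07789611816406, 121.31494140625), 4.913154602050781)
[[491.20001220703125, 251.6999969482422], [501.6000061035156, 130.89999389648438], [708.9000244140625, 148.6999969482422], [698.5, 269.6000061035156]]
bar yaw 12.479743299418802 s 550.5563695782737 spread -4.370523836971074 5.8041601712528745 sides 52.11648020696882 centre [523.81609268 181.01696467] zmean [554.2695511  188.35071076 242.41457699]
back bar 44.4358020939319
shoulder pca [ 525.6597421  -202.55777722] -158.80713574745783 ((525.0454711914062, -203.7450714111328), (44.70600128173828, 13.188959121704102), 20.218259811401367)
stubtop 36 [ 524.38613557 -204.35079868] ((524.56884765625, -204.14756774902344), (15.598896980285645, 16.108015060424805), 17.314403533935547)
holder base ((525.2515869140625, -206.33511352539062), (96.31816864013672, 98.83963012695312), 11.532516479492188) [-0.17051272  3.83838146  8.77710476]
side base rect ((627.4898681640625, 196.282958984375), (150.7553253173828, 128.4209442138672), 11.454557418823242)
[[540.9000244140625, 244.1999969482422], [566.4000244140625, 118.4000015258789], [714.0999755859375, 148.3000030517578], [688.5999755859375, 274.20001220703125]]
bar yaw 13.1621255823236 s 552.6975990469464 spread -5.41741455409317 5.520035653312675 sides 51.88881477184753 centre [525.36192452 180.65793794] zmean [553.11508127 185.84213442 242.07887945]
back bar 45.417386228358396
shoulder pca [ 514.39261223 -211.21479541] -169.80600186345256 ((525.7890625, -207.49349975585938), (46.60267639160156, 15.24844741821289), 10.113409996032715)
stubtop 50 [ 524.53562644 -207.33238452] ((524.447509765625, -207.1905059814453), (17.41175079345703, 15.305087089538574), 20.398157119750977)
holder base ((525.5643310546875, -207.6346893310547), (98.98260498046875, 96.9105224609375), 11.447927474975586) [ 1.91150828  4.7173538  12.38204157]
```

Call:
{"api": "drive_tool", "payload": {"motion": [0.01, -0.02, 0.02, 0, 0, -0.05, 0.088, 0.025, -0.055, 0.04, 0, 0, -0.12, 0.088, 0.045, -0.095, 0.06, 0, 0, -0.2, 0.088, 0.065, -0.135, 0.07, 0, 0, -0.28, 0.088, 0.085, -0.175, 0.07, 0, 0, -0.36, 0.088, 0.105, -0.215, 0.07, 0, 0, -0.44, 0.088, 0.125, -0.255, 0.07, 0, 0, -0.52, 0.088, 0.145, -0.295, 0.07, 0, 0, -0.6, 0.088]}}

```text
t: 1.3
tcp_pos: [325.5, 223.0, 309.0]
ee_rot: [1.418, 2.803, 0.001]
ft_force: [1.5, 0.7, 0.2]
grip_width: 87.7
```

Call:
{"api": "drive_tool", "payload": {"motion": [0.02, -0.04, 0, 0, 0, -0.08, 0.088, 0.04, -0.08, 0, 0, 0, -0.16, 0.088, 0.06, -0.12, 0, 0, 0, -0.24, 0.088, 0.08, -0.16, 0, 0, 0, -0.307, 0.088, 0.1, -0.2, 0, 0, 0, -0.307, 0.088, 0.12, -0.245, 0, 0, 0, -0.307, 0.088, 0.14, -0.29, 0, 0, 0, -0.307, 0.088, 0.16, -0.33, 0, 0, 0, -0.307, 0.088]}}

```text
t: 2.1
tcp_pos: [485.6, -107.7, 308.8]
ee_rot: [1.827, 2.555, 0.0]
ft_force: [0.1, 1.3, 0.5]
grip_width: 87.7
```

Call:
{"api": "drive_tool", "payload": {"motion": [0.014, -0.035, 0, 0, 0, 0, 0.088, 0.028, -0.07, 0, 0, 0, 0, 0.088, 0.039, -0.1, 0, 0, 0, 0, 0.088, 0.039, -0.1006, -0.015, 0, 0, 0, 0.088, 0.039, -0.1006, -0.035, 0, 0, 0, 0.088, 0.039, -0.1006, -0.055, 0, 0, 0, 0.088, 0.039, -0.1006, -0.055, 0, 0, 0, 0.088]}}

```text
t: 2.8
tcp_pos: [523.4, -205.6, 251.4]
ee_rot: [-1.824, -2.552, 0.0]
ft_force: [-0.3, -1.2, -0.0]
grip_width: 88.2
```

```bash
python3 - <<'E'
from h import *
c=cam('side'); save(c,'s3.png',(290,180,430,310),5)
E
```

```text
(no output)
```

View pics/s3.png

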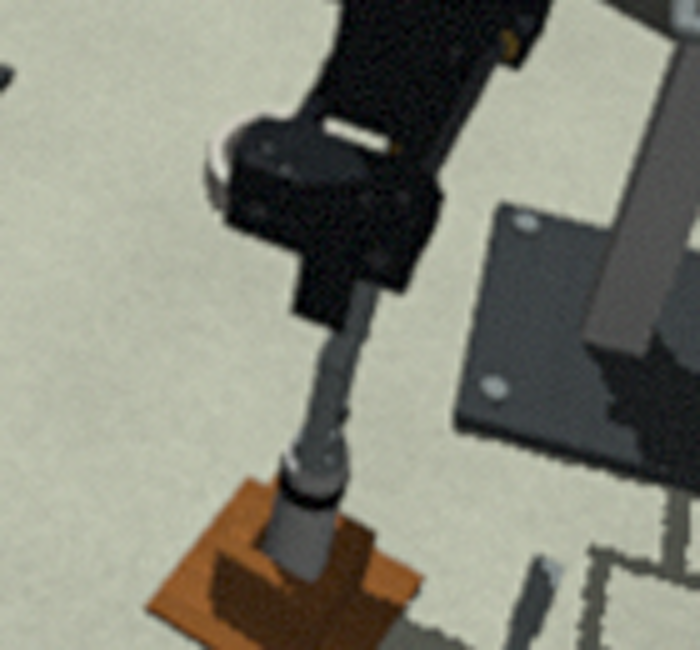

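The near finger at (320,290) hides the stub as it should, so the tool is aligned. I descend and close the fingers.

Call:
{"api": "drive_tool", "payload": {"motion": [0, 0, -0.015, 0, 0, 0, 0.088, 0, 0, -0.03, 0, 0, 0, 0.088, 0, 0, -0.045, 0, 0, 0, 0.088, 0, 0, -0.045, 0, 0, 0, 0.06, 0, 0, -0.045, 0, 0, 0, 0.04, 0, 0, -0.045, 0, 0, 0, 0.025, 0, 0, -0.045, 0, 0, 0, 0.015, 0, 0, -0.045, 0, 0, 0, 0.01]}}

```text
t: 3.65
tcp_pos: [524.3, -206.1, 209.3]
ee_rot: [1.826, 2.555, 0.0]
ft_force: [-0.6, -0.9, 0.7]
grip_width: 50.3
```

Call:
{"api": "drive_tool", "payload": {"motion": [0, 0, 0, 0, 0, 0, 0, 0, 0, 0, 0, 0, 0, 0, 0, 0, 0, 0, 0, 0, 0, 0, 0, 0, 0, 0, 0, 0]}}

```text
t: 4.05
tcp_pos: [524.2, -206.0, 208.8]
ee_rot: [-1.826, -2.556, -0.0]
ft_force: [-0.1, 0.0, 1.1]
grip_width: 18.2
```

Call:
{"api": "drive_tool", "payload": {"motion": [0, 0, 0, 0, 0, 0, 0, 0, 0, 0, 0, 0, 0, 0, 0, 0, 0, 0, 0, 0, 0]}}

```text
t: 4.35
tcp_pos: [524.3, -206.0, 208.7]
ee_rot: [1.826, 2.556, 0.0]
ft_force: [1.1, -0.5, -0.2]
grip_width: 15.9
```

Call:
{"api": "drive_tool", "payload": {"motion": [0, 0, 0.005, 0, 0, 0, 0, 0, 0, 0.012, 0, 0, 0, 0, 0, 0, 0.022, 0, 0, 0, 0, 0, 0, 0.032, 0, 0, 0, 0, 0, 0, 0.044, 0, 0, 0, 0, 0, 0, 0.056, 0, 0, 0, 0, 0, 0, 0.065, 0, 0, 0, 0, 0, 0, 0.07, 0, 0, 0, 0]}}

```text
t: 5.15
tcp_pos: [524.3, -206.0, 280.0]
ee_rot: [1.826, 2.555, 0.0]
ft_force: [0.2, -0.6, -3.6]
grip_width: 15.8
```

```bash
python3 - <<'E'
from h import *
print(status.read_state()['grip_width'],status.read_state()['ft_force'],status.read_state()['torque'])
c=cam('side'); save(c,'s4.png',(290,130,430,310),3.3)
E
```

```text
15.825526642872306 [ 0.16086079 -0.56784644 -3.63688576] [-0.05231203  0.02227298 -0.04524163]
```

View pics/s4.png

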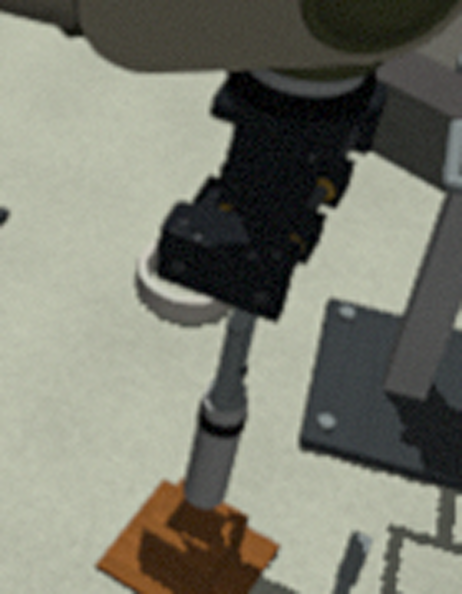

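The tube is out of the holder, hanging straight, with about 3.6 N of weight on the wrist. I carry it to a point in front of the eye.

Call:
{"api": "drive_tool", "payload": {"motion": [-0.002, 0.01, 0, 0, 0, 0, 0, -0.005, 0.03, 0.0, 0, 0, 0, 0, -0.009, 0.055, 0.0, 0, 0, 0, 0, -0.013, 0.085, 0.0, 0, 0, 0, 0, -0.018, 0.115, 0.0, 0, 0, 0, 0, -0.023, 0.145, 0.0, 0, 0, -0.02, 0, -0.028, 0.175, 0.0, 0, 0, -0.04, 0, -0.033, 0.205, 0.0, 0, 0, -0.05, 0]}}

```text
t: 6.0
tcp_pos: [489.8, 1.7, 278.4]
ee_rot: [-1.889, -2.509, 0.0]
ft_force: [0.5, -0.1, -2.5]
grip_width: 15.6
```

Call:
{"api": "drive_tool", "payload": {"motion": [-0.004, 0.03, 0, 0, 0, -0.02, 0, -0.008, 0.06, 0.0, 0, 0, -0.03, 0, -0.013, 0.09, 0.002, 0, 0, -0.04, 0, -0.018, 0.118, 0.0055, 0, 0, -0.05, 0, -0.021, 0.143, 0.0055, 0, 0, -0.056, 0, -0.024, 0.16, 0.0055, 0, 0, -0.056, 0, -0.025, 0.169, 0.0055, 0, 0, -0.056, 0, -0.025, 0.169, 0.0055, 0, 0, -0.056, 0]}}

```text
t: 6.8
tcp_pos: [465.3, 169.2, 284.1]
ee_rot: [-1.956, -2.458, 0.0]
ft_force: [-0.3, 1.0, -3.7]
grip_width: 15.5
```

```bash
python3 - <<'E'
from h import *
print(status.read_state())
c=cam('side'); save(c,'s5.png',(210,110,320,260),4)
c=cam('top'); save(c,'t5.png',(160,110,310,270),3.7)
E
```

```text
{'t': 6.8, 'joints': array([ 1.09214424e-01,  2.52810868e-01,  1.35520087e+00,  7.80757406e-05,
        1.53410009e+00, -1.16948013e-01]), 'qd': array([-0.04016741,  0.00217196, -0.00396292, -0.00925583, -0.00047097,
       -0.0226787 ]), 'tau': array([  1.51183873, -38.97085905, -24.0628624 ,   0.29816737,
         0.07520917,   0.22591561]), 'tcp_pos': array([465.26315053, 169.24033216, 284.0724955 ]), 'ee_rot': array([-1.95632490e+00, -2.45758751e+00,  4.87364500e-04]), 'ft_force': array([-0.27299506,  1.0030952 , -3.65678626]), 'torque': array([-0.02931881,  0.0498723 ,  0.03601234]), 'grip_width': 15.514562262485141}
```

View pics/s5.png

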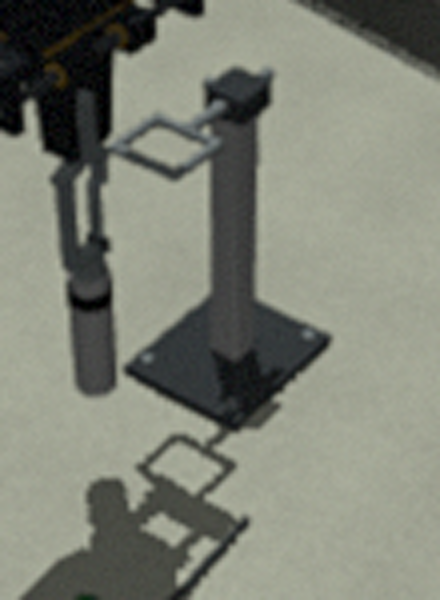

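View pics/t5.png

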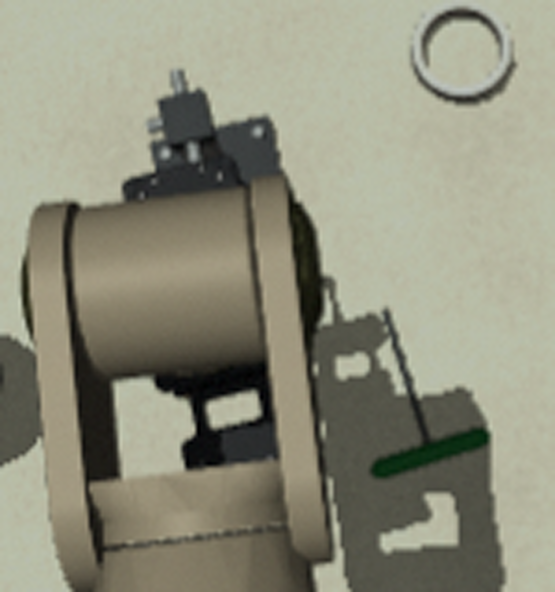

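The side view shows the hook upright at about (85,230), with its spine on the left and its mouth and gate facing the eye's front bar at (130,160). I check its tilt and its offset from the bar.

```bash
python3 - <<'E'
from h import *
c=cam('side');P=cloud(c)
psi=np.radians(12.9); f=np.array([np.cos(psi),np.sin(psi)]); l=np.array([-f[1],f[0]])
m=(c['z_map']>0)&(P[...,2]>80)&(P[...,2]<262)&(abs(P[...,0]-465)<45)&(abs(P[...,1]-169)<40)
v,u=np.nonzero(m);p=P[m]; s=(p[:,:2]-[465.6,168.6])@f; t=(p[:,:2]-[465.6,168.6])@l
for z0 in range(80,262,8):
    k=(p[:,2]>=z0)&(p[:,2]<z0+8)
    if k.any(): print(z0,k.sum(),'s',s[k].min().round(1),np.median(s[k]).round(1),s[k].max().round(1),'t',np.percentile(t[k],[5,50,95]).round(1))
# tube silhouette centre line in image: tube axis expected pixel
for z in(90,110,130,170,186):
    for hx in(0,):
        X=np.r_[[465.6,168.6],z]; print('axis z',z,proj(c,X).round(1), 'mask cols near row', end=' ')
        r=int(round(proj(c,X)[1])); cols=u[v==r]; print(cols.min(),cols.max(), (cols.min()+cols.max())/2)
e=(P[...,2]>228)&(P[...,2]<252)&(P[...,0]>500)&(P[...,0]<600)&(P[...,1]>135)&(P[...,1]<230)
v,u=np.nonzero(e);X=np.array([onz(c,a,b,240)[:2] for a,b in zip(u,v)]);X=X-[465.6,168.6]
s=X@f;t=X@l;k=(s<np.percentile(s,1)+10)&(abs(t)<22); print('bar s',s[k].mean(),s[k].min(),s[k].max(),'tslope',np.polyfit(t[k],s[k],1))
b=(s>75)&(s<95); print('sides t',t[b].min(),t[b].max())
E
```

```text
80 4 s -11.3 -8.5 -4.1 t [-13.6  -7.1  -2.8]
88 21 s -13.5 -7.3 11.1 t [-15.4 -12.8   5. ]
96 24 s -13.7 -9.8 4.5 t [-17.1 -10.4   1.9]
104 26 s -13.4 -8.7 4.8 t [-15.4 -10.    7.7]
112 22 s -12.9 -6.5 5.6 t [-15.3 -11.    1.4]
120 21 s -12.8 -9.0 7.4 t [-15.6 -11.4   1.3]
128 28 s -13.4 -10.0 9.1 t [-16.2 -10.1   5. ]
136 23 s -13.6 -7.6 9.2 t [-15.8 -12.3   3.6]
144 28 s -12.9 -9.6 9.8 t [-16.1 -11.    3.7]
152 25 s -13.8 -7.8 12.8 t [-15.6 -11.1   7.7]
160 24 s -14.2 -9.9 10.1 t [-16.2 -11.5  -0.3]
168 29 s -15.3 -8.7 10.2 t [-16.9 -12.1   2.1]
176 32 s -14.2 -7.7 15.7 t [-15.9 -10.5   5.1]
184 29 s -12.6 -5.7 11.1 t [-15.8 -10.7  -0.6]
192 32 s -18.5 -3.3 19.1 t [-12.4  -7.3  -2.7]
200 47 s -19.6 0.3 17.7 t [-7.8 -4.8  4.1]
208 23 s -19.3 8.4 13.2 t [-7.4 -2.9  5.1]
216 20 s -19.7 -15.0 11.4 t [-7.4 -4.4  3.6]
224 25 s -19.8 7.1 13.7 t [-7.8 -3.9  2.7]
232 22 s -19.9 -12.1 13.3 t [-8.2 -5.1  0.9]
240 20 s -19.9 -16.6 13.1 t [-7.5 -3.5  3.6]
248 29 s -20.5 10.1 18.7 t [-8.2 -3.7  2.3]
256 18 s -20.2 -15.7 20.1 t [-7.7 -4.7  2.2]
axis z 90 [232.9 204.3] mask cols near row 229 239 234.0
axis z 110 [232.5 198.9] mask cols near row 228 238 233.0
axis z 130 [232.2 193.4] mask cols near row 228 238 233.0
axis z 170 [231.4 182. ] mask cols near row 227 238 232.5
axis z 186 [231.  177.3] mask cols near row 226 237 231.5
bar s 61.63872482347088 56.62803770222031 66.54760626663327 tslope [1.53745668e-02 6.16433599e+01]
sides t -31.511580389388534 31.324656824478982
```

The hook is upright: its spine sits at s = -20 throughout, and its y centring is within 1 mm. The bar lies about 61 mm ahead of the hook axis. I approach it.

Call:
{"api": "drive_tool", "payload": {"motion": [0.005, 0.001, 0, 0, 0, 0, 0, 0.012, 0.003, 0, 0, 0, 0, 0, 0.02, 0.005, 0, 0, 0, 0, 0, 0.028, 0.0065, 0, 0, 0, 0, 0, 0.034, 0.0078, 0, 0, 0, 0, 0, 0.037, 0.0085, 0, 0, 0, 0, 0, 0.037, 0.0085, 0, 0, 0, 0, 0, 0.037, 0.0085, 0, 0, 0, 0, 0]}}

```text
t: 7.75
tcp_pos: [503.1, 176.5, 284.2]
ee_rot: [-1.959, -2.456, 0.0]
ft_force: [-0.7, 0.4, -3.9]
grip_width: 15.7
```

```bash
cat > chk.py <<'E'
from h import *
import sys
st=status.read_state(); psi=np.radians(12.9); f=np.array([np.cos(psi),np.sin(psi)]); l=np.array([-f[1],f[0]])
print('F s,t,z',st['ft_force'][:2]@f,st['ft_force'][:2]@l,st['ft_force'][2],'adv',(st['tcp_pos'][:2]-[465.6,168.6])@f,(st['tcp_pos'][:2]-[465.6,168.6])@l,'z',st['tcp_pos'][2],'tau',st['torque'].round(2), st['t'])
c=cam('side'); save(c,sys.argv[1],(210,110,310,220),6)
E
python3 chk.py s6.png
```

```text
F s,t,z -0.6264615664157388 0.5504001017734409 -3.87090805120817 adv 38.28565944351758 -0.6308385839523175 z 284.2034757455164 tau [-0.05  0.01  0.05] 7.75
```

View pics/s6.png

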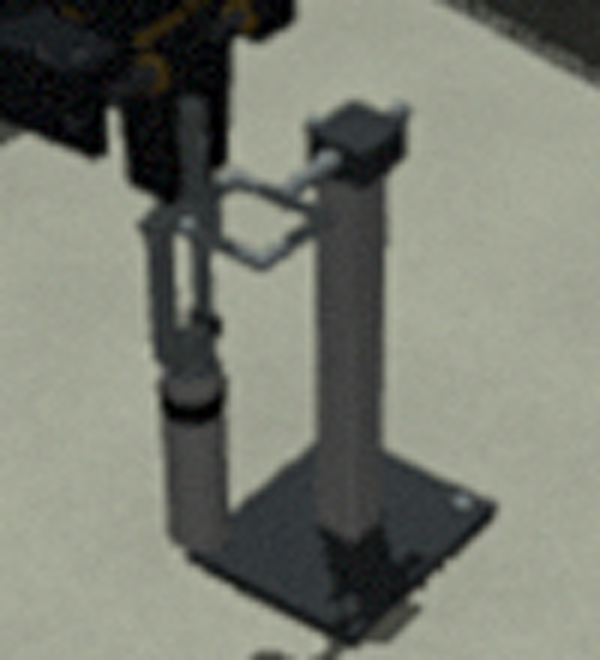

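Call:
{"api": "drive_tool", "payload": {"motion": [0.002, 0.0005, 0, 0, 0, 0, 0, 0.004, 0.001, 0, 0, 0, 0, 0, 0.006, 0.0014, 0, 0, 0, 0, 0, 0.0075, 0.0017, 0, 0, 0, 0, 0, 0.0075, 0.0017, 0, 0, 0, 0, 0, 0.0075, 0.0017, 0, 0, 0, 0, 0]}}

```text
t: 8.4
tcp_pos: [510.5, 178.2, 284.1]
ee_rot: [-1.959, -2.456, 0.001]
ft_force: [-2.3, -1.0, -1.5]
grip_width: 15.6
```

```bash
python3 chk.py s7.png
```

```text
F s,t,z -2.492561266599955 -0.44121526844141856 -1.4527195554901668 adv 45.87474673786396 -0.6344556268701657 z 284.14784978910495 tau [-0.19  0.58 -0.02] 8.4
```

Call:
{"api": "drive_tool", "payload": {"motion": [0.001, 0.0002, 0, 0, 0, 0, 0, 0.002, 0.0005, 0, 0, 0, 0, 0, 0.003, 0.0007, 0, 0, 0, 0, 0, 0.004, 0.0009, 0, 0, 0, 0, 0, 0.004, 0.0009, 0, 0, 0, 0, 0, 0.004, 0.0009, 0, 0, 0, 0, 0]}}

```text
t: 9.05
tcp_pos: [514.6, 179.1, 284.2]
ee_rot: [-1.959, -2.456, 0.001]
ft_force: [-3.3, 0.7, -2.3]
grip_width: 15.7
```

```bash
python3 chk.py s8.png
```

```text
F s,t,z -3.027720468893056 1.4623735864820755 -2.323963827766045 adv 50.06772912695222 -0.6792690073317792 z 284.1668760539884 tau [-0.26  1.04 -0.03] 9.05
```

Call:
{"api": "drive_tool", "payload": {"motion": [0.001, 0.0002, 0, 0, 0, 0, 0, 0.002, 0.0005, 0, 0, 0, 0, 0, 0.003, 0.0007, 0, 0, 0, 0, 0, 0.004, 0.0009, 0, 0, 0, 0, 0, 0.004, 0.0009, 0, 0, 0, 0, 0, 0.004, 0.0009, 0, 0, 0, 0, 0]}}

```text
t: 9.7
tcp_pos: [518.2, 179.9, 284.0]
ee_rot: [-1.959, -2.455, 0.002]
ft_force: [-7.0, -0.9, -2.0]
grip_width: 15.7
```

```bash
python3 chk.py s9.png; python3 -c "
from h import *
for i in range(5):
  cam('side'); s=status.read_state(); print(s['ft_force'].round(2),s['torque'].round(3))"
```

```text
F s,t,z -7.038917867740906 0.6463574903863742 -2.044086559915745 adv 53.781613714740395 -0.6896316397507029 z 283.99693718189747 tau [-0.33  1.36  0.01] 9.7
[-6.01 -1.79 -1.73] [-0.375  1.397 -0.007]
[-6.55 -0.96 -2.88] [-0.306  1.381 -0.004]
[-6.35 -1.28 -0.92] [-0.392  1.403 -0.018]
[-5.51 -1.58 -2.48] [-0.286  1.392  0.023]
[-6.36 -0.79 -2.53] [-0.363  1.386  0.027]
```

View pics/s9.png

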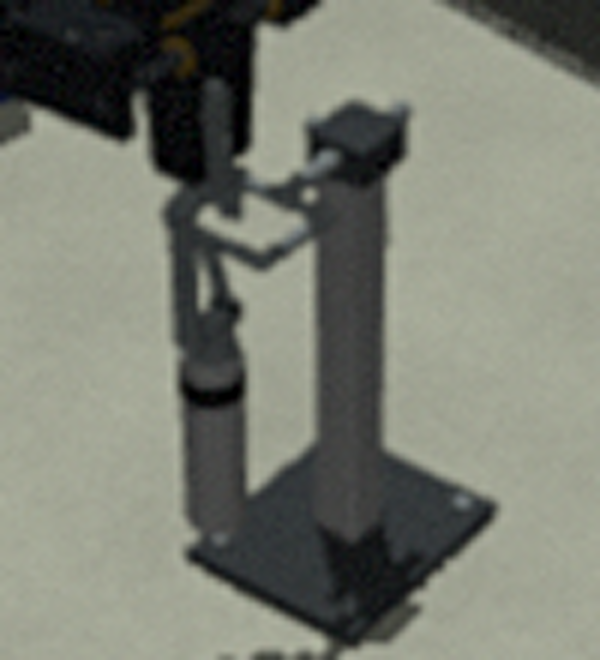

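The view shows the gate at (213,270) tilted inward, the nose tip at (235,210) past the bar, and the bar entering below it. The press is about 6.4 N. Pushing 3 mm more.

Call:
{"api": "drive_tool", "payload": {"motion": [0.001, 0.0002, 0, 0, 0, 0, 0, 0.002, 0.0005, 0, 0, 0, 0, 0, 0.003, 0.0007, 0, 0, 0, 0, 0, 0.003, 0.0007, 0, 0, 0, 0, 0, 0.003, 0.0007, 0, 0, 0, 0, 0]}}

```text
t: 10.5
tcp_pos: [520.9, 180.6, 283.7]
ee_rot: [-1.958, -2.454, 0.004]
ft_force: [-8.1, -1.8, -3.4]
grip_width: 16.1
```

```bash
python3 chk.py s10.png; python3 -c "
from h import *
for i in range(5):
  cam('side'); s=status.read_state(); print(s['ft_force'].round(2),s['torque'].round(3),s['tcp_pos'].round(1))"
```

```text
F s,t,z -8.295750357837301 0.09262860275910538 -3.442056893213659 adv 56.55416189202567 -0.6700517095545833 z 283.7162893851973 tau [-0.43  1.63  0.03] 10.5
[-7.39 -2.38 -4.09] [-0.399  1.643 -0.02 ] [520.9 180.6 283.7]
[-7.71 -1.66 -3.39] [-0.399  1.566  0.002] [520.9 180.6 283.7]
[-7.62 -1.73 -3.15] [-0.385  1.598  0.021] [520.9 180.6 283.7]
[-7.87 -2.37 -3.86] [-0.415  1.572  0.013] [520.9 180.6 283.7]
[-8.33 -1.61 -2.42] [-0.397  1.587 -0.016] [520.8 180.6 283.7]
```

View pics/s10.png

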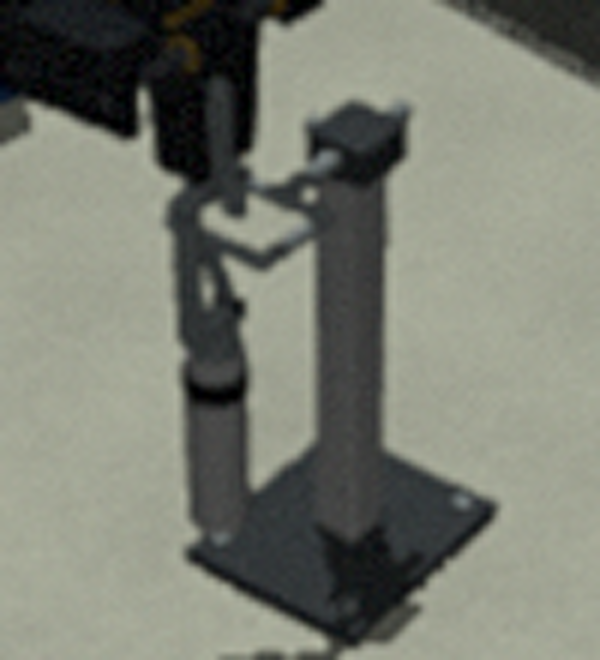

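Press is about 8 N, so the gate is near 0.36 rad. Now I let the hook down.

Call:
{"api": "drive_tool", "payload": {"motion": [0, 0, -0.0015, 0, 0, 0, 0, 0, 0, -0.003, 0, 0, 0, 0, 0, 0, -0.0045, 0, 0, 0, 0, 0, 0, -0.006, 0, 0, 0, 0, 0, 0, -0.0075, 0, 0, 0, 0, 0, 0, -0.009, 0, 0, 0, 0, 0, 0, -0.01, 0, 0, 0, 0, 0, 0, -0.01, 0, 0, 0, 0]}}

```text
t: 11.6
tcp_pos: [521.4, 180.6, 273.8]
ee_rot: [-1.959, -2.455, 0.001]
ft_force: [-4.7, -0.6, -4.2]
grip_width: 15.6
```

```bash
python3 chk.py s11.png; python3 -c "
from h import *
for i in range(3):
  cam('side'); s=status.read_state(); print(s['ft_force'].round(2),s['torque'].round(3),s['tcp_pos'].round(1))"
```

```text
F s,t,z -4.727206509761615 0.4637673107921207 -4.174395470579714 adv 57.08554065052898 -0.7130046996375918 z 273.80820621231226 tau [-0.27  1.05 -0.02] 11.6
[-5.33 -1.1  -5.08] [-0.221  0.931 -0.062] [521.4 180.7 273.8]
[-4.48 -0.83 -5.97] [-0.28   0.924 -0.047] [521.5 180.7 273.8]
[-4.64 -0.89 -6.13] [-0.238  0.94   0.039] [521.5 180.7 273.9]
```

View pics/s11.png

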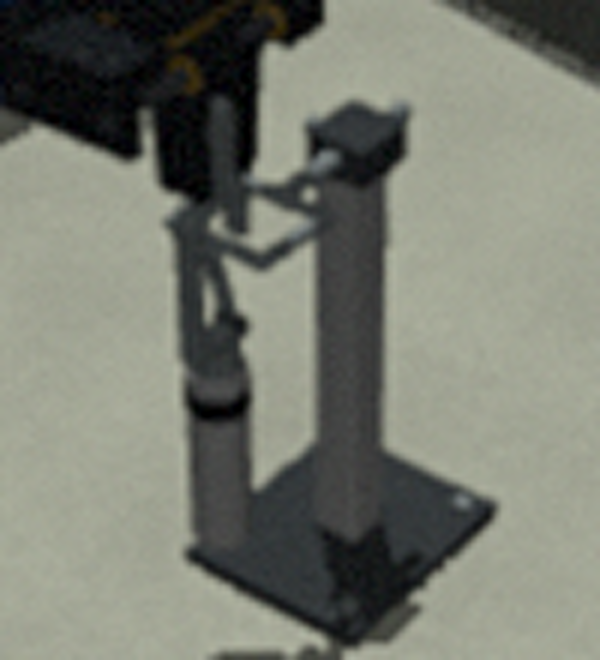

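Call:
{"api": "drive_tool", "payload": {"motion": [0, 0, -0.0015, 0, 0, 0, 0, 0, 0, -0.003, 0, 0, 0, 0, 0, 0, -0.0045, 0, 0, 0, 0, 0, 0, -0.006, 0, 0, 0, 0, 0, 0, -0.0075, 0, 0, 0, 0, 0, 0, -0.009, 0, 0, 0, 0, 0, 0, -0.01, 0, 0, 0, 0, 0, 0, -0.01, 0, 0, 0, 0]}}

```text
t: 12.6
tcp_pos: [521.9, 180.7, 264.3]
ee_rot: [1.959, 2.455, 0.001]
ft_force: [1.2, 0.1, -2.0]
grip_width: 15.9
```

```bash
python3 chk.py s12.png; python3 -c "
from h import *
for i in range(3):
  cam('side'); s=status.read_state(); print(s['ft_force'].round(2),s['torque'].round(3),s['tcp_pos'].round(1))"
```

```text
F s,t,z 1.1703154401903366 -0.1882699456666639 -1.96039479421008 adv 57.589531051431685 -0.7359339496048732 z 264.30800421071314 tau [-0.06  0.07 -0.03] 12.6
[ 0.15  0.04 -4.  ] [-0.039  0.108 -0.032] [521.8 180.7 264.4]
[-0.04 -0.18 -3.51] [-0.036  0.029 -0.027] [521.8 180.7 264.4]
[-0.17  0.53 -3.11] [-0.052  0.036 -0.031] [521.8 180.8 264.4]
```

View pics/s12.png

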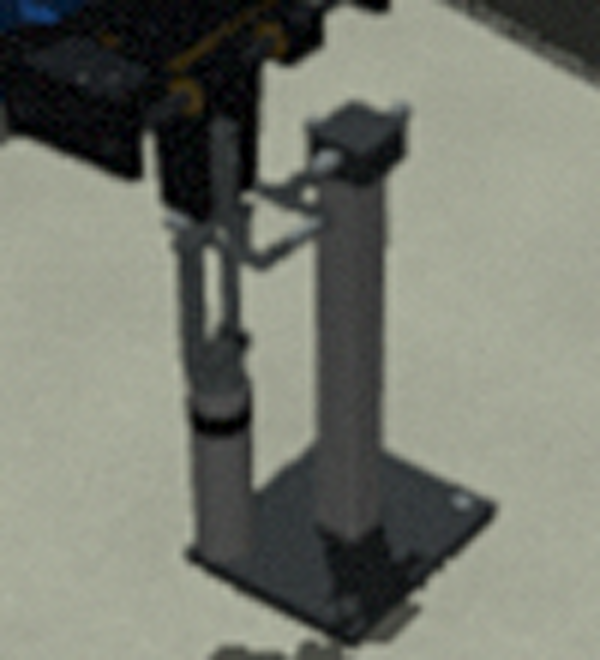

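The gate at (232,280) is upright again and the lateral force has dropped to zero, so it has snapped shut under the bar. Next I centre the bar and seat it.

Call:
{"api": "drive_tool", "payload": {"motion": [0.001, 0.0002, 0, 0, 0, 0, 0, 0.002, 0.0005, 0, 0, 0, 0, 0, 0.003, 0.0007, -0.001, 0, 0, 0, 0, 0.003, 0.0007, -0.0025, 0, 0, 0, 0, 0.003, 0.0007, -0.004, 0, 0, 0, 0, 0.003, 0.0007, -0.0055, 0, 0, 0, 0, 0.003, 0.0007, -0.0065, 0, 0, 0, 0, 0.003, 0.0007, -0.0065, 0, 0, 0, 0]}}

```text
t: 13.6
tcp_pos: [524.6, 181.4, 257.6]
ee_rot: [-1.959, -2.456, 0.0]
ft_force: [-0.8, -0.0, -2.1]
grip_width: 15.8
```

```bash
python3 chk.py s13.png; python3 -c "
from h import *
for i in range(3):
  cam('side'); s=status.read_state(); print(s['ft_force'].round(2),s['torque'].round(3),s['tcp_pos'].round(1))"
```

```text
F s,t,z -0.7856510663437972 0.16119103932609474 -2.1275631819221563 adv 60.397177164200436 -0.694747370710117 z 257.57737856846904 tau [-0.02  0.08  0.06] 13.6
[ 0.04  0.51 -3.19] [-0.021  0.069 -0.012] [524.7 181.4 257.8]
[-0.46  0.52 -3.04] [-0.04   0.017  0.003] [524.7 181.4 257.8]
[ 0.33  0.6  -3.24] [-0.034  0.031  0.003] [524.7 181.4 257.8]
```

Call:
{"api": "drive_tool", "payload": {"motion": [0, 0, -0.0005, 0, 0, 0, 0, 0, 0, -0.001, 0, 0, 0, 0, 0, 0, -0.0015, 0, 0, 0, 0, 0, 0, -0.0015, 0, 0, 0, 0, 0, 0, -0.0015, 0, 0, 0, 0]}}

```text
t: 14.3
tcp_pos: [524.8, 181.4, 256.5]
ee_rot: [1.959, 2.456, 0.0]
ft_force: [-0.5, 0.8, -0.7]
grip_width: 15.9
```

```bash
cat > f.py <<'E'
from h import *
for i in range(4):
  cam('side'); s=status.read_state(); print(s['ft_force'].round(2),s['torque'].round(3),s['tcp_pos'].round(1))
E
python3 f.py
```

```text
[-0.02  0.96 -0.51] [-0.067  0.197 -0.045] [524.7 181.4 256.5]
[-0.58  0.28 -0.14] [-0.067  0.112  0.032] [524.8 181.4 256.5]
[-0.53 -0.28  0.53] [-0.119  0.191 -0.009] [524.8 181.4 256.5]
[-0.48 -0.19 -0.18] [-0.068  0.134 -0.009] [524.7 181.4 256.4]
```

The weight has passed to the eye: Fz went from -3.2 N to about 0. I open the fingers gently.

Call:
{"api": "drive_tool", "payload": {"motion": [0, 0, 0, 0, 0, 0, 0.017, 0, 0, 0, 0, 0, 0, 0.019, 0, 0, 0, 0, 0, 0, 0.022, 0, 0, 0, 0, 0, 0, 0.026, 0, 0, 0, 0, 0, 0, 0.03, 0, 0, 0, 0, 0, 0, 0.035, 0, 0, 0, 0, 0, 0, 0.04, 0, 0, 0, 0, 0, 0, 0.04]}}

```text
t: 15.3
tcp_pos: [524.7, 181.4, 256.3]
ee_rot: [1.959, 2.456, 0.0]
ft_force: [0.1, 0.4, -0.0]
grip_width: 40.0
```

```bash
python3 f.py; python3 chk.py s14.png
```

```text
[-0.07  0.2  -0.81] [-0.019  0.043 -0.015] [524.7 181.4 256.3]
[-0.42 -0.52  0.44] [-0.034  0.052  0.017] [524.7 181.4 256.3]
[ 0.38 -0.16  0.95] [-0.069  0.082 -0.007] [524.7 181.4 256.2]
[0.4  0.25 0.59] [-0.047  0.014 -0.046] [524.7 181.4 256.3]
F s,t,z 0.4421447499323233 0.1567177112237324 0.5883283188753597 adv 60.452935625373996 -0.6813535660895421 z 256.2503171799392 tau [-0.05  0.01 -0.05] 15.5
```

View pics/s14.png

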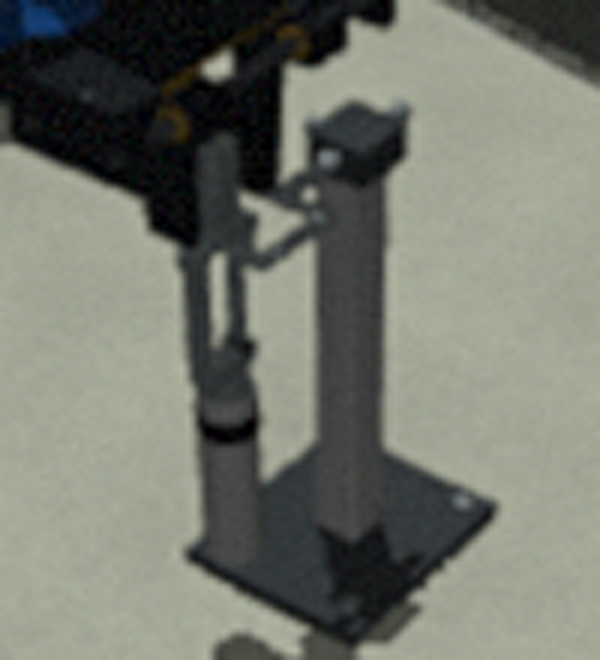

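Call:
{"api": "drive_tool", "payload": {"motion": [0, 0, 0.002, 0, 0, 0, 0.04, 0, 0, 0.007, 0, 0, 0, 0.04, 0, 0, 0.015, 0, 0, 0, 0.04, 0, 0, 0.025, 0, 0, 0, 0.04, 0, 0, 0.037, 0, 0, 0, 0.04, 0, 0, 0.052, 0, 0, 0, 0.04, 0, 0, 0.07, 0, 0, 0, 0.04, 0, 0, 0.09, 0, 0, 0, 0.04]}}

```text
t: 16.35
tcp_pos: [524.6, 181.4, 347.7]
ee_rot: [1.959, 2.456, 0.0]
ft_force: [0.2, -0.0, -0.2]
grip_width: 39.9
```

Call:
{"api": "drive_tool", "payload": {"motion": [-0.01, 0, 0.02, 0, 0, 0, 0.04, -0.03, 0, 0.035, 0, 0, 0, 0.04, -0.06, 0, 0.04, 0, 0, 0, 0.04, -0.09, 0, 0.04, 0, 0, 0, 0.04, -0.12, 0, 0.04, 0, 0, 0, 0.04, -0.15, 0, 0.04, 0, 0, 0, 0.04, -0.17, 0, 0.04, 0, 0, 0, 0.04, -0.18, 0, 0.04, 0, 0, 0, 0.04]}}

```text
t: 17.15
tcp_pos: [343.3, 181.5, 387.5]
ee_rot: [1.958, 2.455, 0.003]
ft_force: [0.2, 1.1, 0.1]
grip_width: 40.5
```

```bash
python3 chk.py s15.png; python3 f.py; python3 - <<'E'
from h import *
a=cam('side'); 
for i in range(20): b=cam('side')
save(b,'s16.png',s=1.5); d=np.abs(a['frame'].astype(int)-b['frame'])[110:230,210:310].max(2); print('diff',d.max(),(d>40).sum())
save(cam('top'),'t16.png',s=1.5)
E
```

```text
F s,t,z 0.41801038436722 1.0792702039428208 0.07512095444619427 adv -116.38659302686227 39.84447071959288 z 387.4585526159918 tau [-0.09  0.01 -0.03] 17.15
[0.13 1.76 0.5 ] [-0.078  0.066 -0.033] [344.1 181.5 387.2]
[ 0.86 -0.03  0.76] [-0.081  0.082  0.004] [344.9 181.4 386.8]
[ 0.32 -0.11  0.25] [-0.057  0.07   0.021] [345.3 181.4 386.5]
[0.07 0.11 0.03] [-0.109  0.046 -0.004] [345.5 181.4 386.2]
diff 20 0
```

View pics/s15.png

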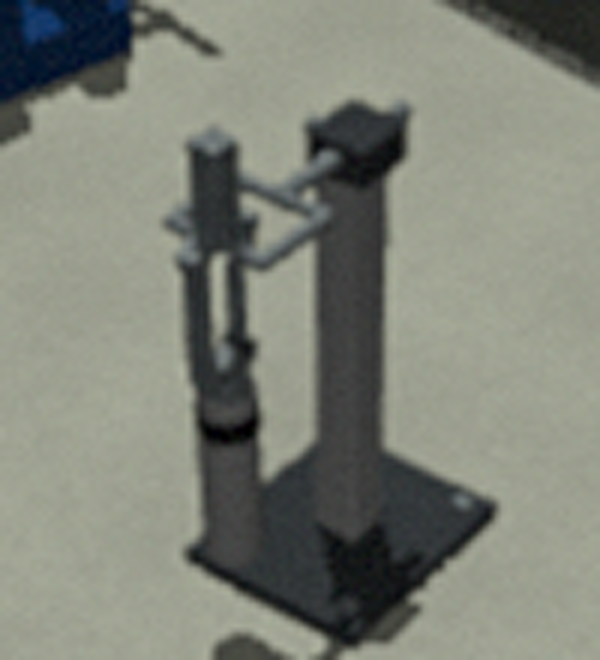

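View pics/s16.png

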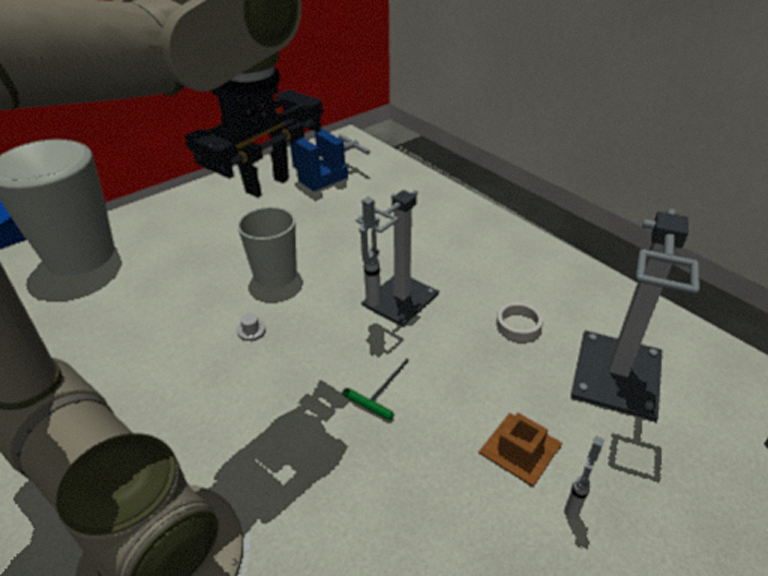

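View pics/t16.png

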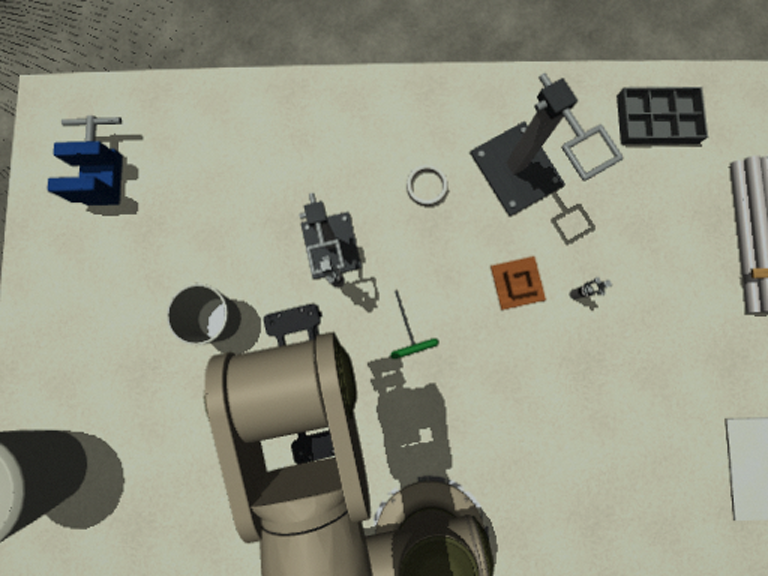

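The tube hangs from the front bar at (370,250), clear of the base plate. The gate is shut and the gripper is well away. The other things are where they were, and frames 1 s apart show no motion.

```bash
python3 -c "
from h import *
print(finish_job())"
```

```text
the job is handed in; nothing more can be done
None
```

The tube now hangs by its snap hook from the front bar of the smaller stand's eye, with the gate shut under the bar. I handed the job in at about 18 s; `finish_job()` gives no verdict.

- **How it went:** I gripped the tube by its stub and lifted it straight out of the holder. I found the bar by sight about 61 mm ahead of the hook and pressed the gate open against it. I then lowered the hook until the gate snapped shut, centred and seated the bar, opened the fingers and backed away.
- **Forces:** The press read about 8 N at most, within the 20 N limit. When the gate snapped shut the sideways force fell to about 0 N. When the bar seated, the load on the wrist fell from about 3.2 N to 0 N.
- **Last checks:** Side views about 1 s apart showed no movement. The tube hung clear of the base plate, and by eye the other things on the bench were where they started.
- **Disagreement:** The two cameras differed by about 3 mm in y on the hook's position and 1–2 mm on the bar. That is about the calibration error and did no harm.

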